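# Find the shaker's loose anchor bolt and hold its cap open

### The job

The orbital shaker has worked one of its three bench bolts loose. Gently tap the top of each bolt's yellow cap with the fingertips, along the row from the bolt nearest the robot to the farthest, to feel which one gives; then swing the cap of that loose bolt open by at least 60 degrees and finish still holding it open (it springs shut if let go), so that a colleague can get a spanner on the nut. Leave the other two caps shut and do not disturb the spanner, tomato and flask on the bench.

Things in the scene. Friction and masses are not known exactly. Their poses are not given: they have to be found in the camera images.
- shaker: White orbital shaker, fixed by an aluminium flange 290 x 145 x 10 mm at its side. Origin: on the bench under the middle bolt; x along the row of bolts, away from the robot, y to the housing, z up. Flange y = -40 to 105 mm. Housing 300 x 260 mm, its wall at y = 100 mm, 92 mm high; platform top 107 mm; flasks on it, 219 mm high, axes 115 mm and more behind the wall.
- seat_near (a point): Centre of the nearest to the robot of the flange's three bolt places, on the flange's upper face, 10 mm above the bench; the places are 90 mm apart along the shaker's x
- seat_middle (a point): Centre of the middle of the flange's three bolt places, on the flange's upper face, 10 mm above the bench; the places are 90 mm apart along the shaker's x
- seat_far (a point): Centre of the farthest from the robot of the flange's three bolt places, on the flange's upper face, 10 mm above the bench; the places are 90 mm apart along the shaker's x
- bolt_a: Capped anchor bolt, one of three alike; which stands where varies. Origin: on its axis, on the flange's upper face; z up, y to cap hinge and housing, x along the row, outward. Above the origin: rubber washer to 5 mm, black collar 42 mm square to 12, yellow hollow box cap 12 to 46 mm, 36 mm wide in x (flat sides), 40 mm long in y. Tight: rigid when its top is pressed. Loose: sinks 4 mm under 3 to 4 N, springs back.
- bolt_b: Capped anchor bolt, one of three alike; which stands where varies. Origin: on its axis, on the flange's upper face; z up, y to cap hinge and housing, x along the row, outward. Above the origin: rubber washer to 5 mm, black collar 42 mm square to 12, yellow hollow box cap 12 to 46 mm, 36 mm wide in x (flat sides), 40 mm long in y. Tight: rigid when its top is pressed. Loose: sinks 4 mm under 3 to 4 N, springs back.
- bolt_c: Capped anchor bolt, one of three alike; which stands where varies. Origin: on its axis, on the flange's upper face; z up, y to cap hinge and housing, x along the row, outward. Above the origin: rubber washer to 5 mm, black collar 42 mm square to 12, yellow hollow box cap 12 to 46 mm, 36 mm wide in x (flat sides), 40 mm long in y. Tight: rigid when its top is pressed. Loose: sinks 4 mm under 3 to 4 N, springs back.
- cap_a (a joint): Opening of bolt_a's cap, rad: 0 shut, at most 1.75. The hinge axis runs along the bolt's x, 23 mm from the bolt axis on the +y (housing) side, 14 mm above the bolt's origin; the edge away from the housing swings up and over towards the housing. A spring shuts it: 0.03 N m when shut, 0.07 N m at 1.3 rad.
- cap_b (a joint): Opening of bolt_b's cap, rad: 0 shut, at most 1.75. The hinge axis runs along the bolt's x, 23 mm from the bolt axis on the +y (housing) side, 14 mm above the bolt's origin; the edge away from the housing swings up and over towards the housing. A spring shuts it: 0.03 N m when shut, 0.07 N m at 1.3 rad.
- cap_c (a joint): Opening of bolt_c's cap, rad: 0 shut, at most 1.75. The hinge axis runs along the bolt's x, 23 mm from the bolt axis on the +y (housing) side, 14 mm above the bolt's origin; the edge away from the housing swings up and over towards the housing. A spring shuts it: 0.03 N m when shut, 0.07 N m at 1.3 rad.
- spanner: Loose steel spanner, 190 mm long, lying on the bench beside the flange, roughly along the row; about 10 mm high. Bystander.
- tomato: Loose red tomato, 70 mm across, 53 mm high, on the bench; origin under its centre. Bystander.
- flask: Loose glass flask of green culture, 64 mm across, 109 mm high, on the bench; origin under its centre. Bystander.

How it is judged (in metres and radians):
On the way, in this order (a step that is already met when the one before it is completed fails the run):
1. the top of the nearest bolt's cap has been tapped (at least 2 N) (((horizontal distance between bolt_a and seat_near below 0.03 m and z of the grasp point in the frame of bolt_a above 0.046 m and contact force between the fingers and bolt_a above 2 N) or (horizontal distance between bolt_b and seat_near below 0.03 m and z of the grasp point in the frame of bolt_b above 0.046 m and contact force between the fingers and bolt_b above 2 N) or (horizontal distance between bolt_c and seat_near below 0.03 m and z of the grasp point in the frame of bolt_c above 0.046 m and contact force between the fingers and bolt_c above 2 N))), for 0.02 s.
2. the top of the middle bolt's cap has been tapped (at least 2 N) (((horizontal distance between bolt_a and seat_middle below 0.03 m and z of the grasp point in the frame of bolt_a above 0.046 m and contact force between the fingers and bolt_a above 2 N) or (horizontal distance between bolt_b and seat_middle below 0.03 m and z of the grasp point in the frame of bolt_b above 0.046 m and contact force between the fingers and bolt_b above 2 N) or (horizontal distance between bolt_c and seat_middle below 0.03 m and z of the grasp point in the frame of bolt_c above 0.046 m and contact force between the fingers and bolt_c above 2 N))), for 0.02 s.
3. the top of the farthest bolt's cap has been tapped (at least 2 N) (((horizontal distance between bolt_a and seat_far below 0.03 m and z of the grasp point in the frame of bolt_a above 0.046 m and contact force between the fingers and bolt_a above 2 N) or (horizontal distance between bolt_b and seat_far below 0.03 m and z of the grasp point in the frame of bolt_b above 0.046 m and contact force between the fingers and bolt_b above 2 N) or (horizontal distance between bolt_c and seat_far below 0.03 m and z of the grasp point in the frame of bolt_c above 0.046 m and contact force between the fingers and bolt_c above 2 N))), for 0.02 s.
At the end, for the whole second after the job is handed in: the loose bolt's cap is held by the fingers, still and open by more than 1.0 rad (57 degrees); the other two caps are shut (under 0.1 rad); spanner, tomato and flask are within 30 mm of where they were (value of joint cap_b above 1 rad and velocity of joint cap_b below 0.1 rad/s and contact force between the fingers and bolt_b above 0.3 N and value of joint each of cap_a, cap_c below 0.1 rad and distance of each of spanner, tomato, flask from where it was at the start of the episode below 0.03 m); the arm keeps its last pose, push and grip.
It fails at once if the cap of a tight bolt is opened (value of joint any of cap_a, cap_c above 0.3 rad).
It fails at once if the closed cap of a tight bolt is struck hard (over 60 N) ((value of joint cap_a below 0.1 rad and z of the grasp point in the frame of bolt_a above 0.046 m and contact force between the fingers and bolt_a above 60 N) or (value of joint cap_c below 0.1 rad and z of the grasp point in the frame of bolt_c above 0.046 m and contact force between the fingers and bolt_c above 60 N)).
It fails at once if the spanner, tomato or flask is pushed more than 30 mm away (distance of any of spanner, tomato, flask from where it was at the start of the episode above 0.03 m).
It fails at once if the flask is tipped over (angle between flask's own z axis and vertical above 0.5 rad).
It also fails if it takes over 45 s, if anything falls off the work surface, if the arm or the gripper's body presses on something with over 40 N, if the wrist force passes 120 N, or if a joint passes its speed limit or range.

### The arm

A 6-joint arm with a two-finger parallel gripper is mounted at the origin on the work surface. World frame = base frame: x ahead of the robot, y to its left, z up, the work surface at z = 0. Lengths are in mm, angles in degrees, forces in N, time in s.
With the tool pointing down it reaches from about 350 to 850 mm from the base axis. Payload 8.1 kg.
Tool frame: the origin (TCP) lies midway between the tips of the shut fingers; the grasp point (between the pads) lies 19 mm behind it; z points along the fingers, y is the direction in which the jaws open and shut (so a half turn about z gives the same grasp; the last joint's range is limited). The gripper opens to 85 mm and grips with 20 to 120 N. Pads are 22 mm wide; open, the fingers measure 114 mm over their backs; the gripper's body (76 mm by 85 mm) begins 54 mm behind the grasp point. The pads swing forward as they close: fully open they stand 13 mm farther back than shut.
Start: joints at [-81.498, 7.471, 85.268, -0, 87.261, -4.893], TCP at [139.026, -583.676, 231.292] pointing down, gripper open.
Joint ranges: [-169.43, 169.43], [-51.17, 129.36], [1.28, 143.12], [-76.62, 256.62], [0, 156.53], [-152.29, 152.29]. Speed limits (degrees/s): [136.94, 136.94, 159.86, 180, 180, 180].

### API

Orientations are given as [roll, pitch, yaw] about the fixed x, y, z axes, in that order (R = Rz(yaw) Ry(pitch) Rx(roll)).
In Python, from bench import telemetry, snapshot, camera_params, job gives the robot as it stands. The module is installed in compiled form; this text tells all that it offers.
- The arm moves only by the shell command python3 -m jog 'ROWS' [FORCE]. ROWS is JSON, a list that holds one entry, the list of rows, each a list of 7 numbers: the shift along the tool's x, y, z in units of 50 mm (1.0 is 50 mm), then the turn, a rotation vector about the tool's x, y, z in units of 2 pi rad (1.0 is 2 pi rad), then the opening, from 0 (shut) to 1 (fully open). In form: [[[dx, dy, dz, rx, ry, rz, claw], ...]]. A call has 1 to 12 rows; each row shifts and turns the commanded pose from where the row before left it, along the tool's axes as they then stand; what a row does not reach is not made up. A row lasts 1/8 s, in which the tool goes at most 62.5 mm and 10.7 degrees, less where a joint would pass 70% of its speed; a pose out of reach is approached as far as the arm can. A call with a number of a shift or a turn outside -1 to 1 is refused whole. A call with a gripper value outside its range is refused whole. The fingers move at their own pace and stop on an object; FORCE is the grip in N (left out, the last holds). Time passes only in rows, so rows that do not move let the fingers close. It gives the time, the measured TCP pose, the force and the opening at its end, in the units of the state.
- telemetry.sense(): the state, without advancing time (a new reading comes with each control period).
- snapshot(name): name is "scene" or "top" or "wrist"; returns (picture, depth): 420x560x3 uint8, red, green, blue; 420x560 float32, mm along the optical axis (not along the pixel's ray), 0 where there is no reading.
- camera_params(name): a dict with "K" (3x3 intrinsics, pixels), "extrinsics" (4x4, takes a point from camera to world coordinates). Camera axes: x right, y down, z forward; pixel columns grow to the right and rows downward; lengths in mm; the calibration is good to about 2 mm. A picture is of the moment at which its call begins: read the wrist's pose just before it. camera_params takes no time and is no camera call; for the wrist camera it gives the pose at the moment of the call.
- job.hand_in(): hands the job in, once; it reports no verdict.
The state is a dict: "time": time; "joint_pos": joint angles; "qd": joint speeds; "joint_efforts": joint torques, N m; "tool_pos": TCP position; "tcp_rot": TCP orientation; "ft_force": force on the tool from outside, world axes, zero at the start; "wrist_torque": the same for the moment, N m; "finger_gap": finger opening in mm.
Only numpy, scipy, OpenCV 4.12 (cv2) and the standard library are available. Lean on these libraries where they do the work, as an engineer would, in place of code of your own. Each camera call takes 0.05 s, during which the arm holds its last target. There are 200 camera calls.

## Working session

There is one attempt and no reset: what is moved stays moved. The work goes in short steps, Python scripts to look and compute and a shell command to move; the robot and the scene stay as the last step left them, time stands still between calls to the robot, and variables do not carry over. Pictures are saved under pics/ and viewed, about 8 in all and at most 12, crops included, and the job is handed in when it is done.

```bash
mkdir -p pics && cat > h.py <<'E'
import numpy as np, cv2
from bench import telemetry, snapshot, camera_params, job
def grab(n):
    p,d=snapshot(n); return p,d
def world(n,d):
    c=camera_params(n);K=np.array(c["K"]);E=np.array(c["extrinsics"])
    v,u=np.mgrid[:d.shape[0],:d.shape[1]]
    P=np.stack([(u-K[0,2])/K[0,0]*d,(v-K[1,2])/K[1,1]*d,d],-1)
    return P@E[:3,:3].T+E[:3,3]
E
python3 - <<'E'
from h import *
np.set_printoptions(precision=1,suppress=True)
print(telemetry.sense())
ims=[]
for n in("top","scene"):
    p,d=grab(n); cv2.imwrite(f"pics/{n}.png",p[:,:,::-1]); W=world(n,d)
    np.savez(f"{n}.npz",p=p,W=W,d=d)
    h=cv2.cvtColor(p,cv2.COLOR_RGB2HSV)
    m=cv2.inRange(h,(20,120,90),(35,255,255))
    k,l,s,c=cv2.connectedComponentsWithStats(m)
    for i in range(1,k):
        if s[i,4]>60:
            q=W[(l==i)&(d>0)]
            t=q[(q[:,2]>50)&(q[:,2]<62)]
            print(n,s[i],c[i],"median",np.median(q,0),"top n",len(t),t.mean(0) if len(t) else "")
            if len(t)>20: print(cv2.minAreaRect(t[:,:2].astype(np.float32)))
E
```

```text
{'time': 0.0, 'joint_pos': array([-81.5,   7.5,  85.3,   0. ,  87.3,  -4.9]), 'qd': array([ 0. , -0. , -0. , -0. , -0.2, -0. ]), 'joint_efforts': array([ -0. , -56.9, -50.1,  -0. ,   0. ,  -0. ]), 'tool_pos': array([ 139. , -583.1,  230.3]), 'tcp_rot': array([-179.9,   -0. ,   13.4]), 'ft_force': array([-0.3,  0.7, -0.4]), 'wrist_torque': array([-0., -0., -0.]), 'finger_gap': 85.67481756426426}
top [217 130  33  29 700] [232.4 144. ] median [652.2 -67.   55.8] top n 521 [655.2 -65.2  56.2]
((656.5653686523438, -65.2665023803711), (39.67487335205078, 37.093441009521484), 75.81922149658203)
top [204 182  34  28 690] [219.8 195.9] median [565.9 -47.6  55.8] top n 546 [568.2 -44.5  56.3]
((568.928466796875, -44.19630432128906), (39.890628814697266, 36.32541275024414), 76.1986312866211)
top [190 237  35  27 698] [206.3 250.4] median [480.1 -26.2  56.1] top n 574 [481.1 -23.7  56.4]
((481.3251647949219, -23.328750610351562), (39.94947814941406, 36.04526901245117), 77.19770050048828)
scene [342 193  31  21 390] [356.9 202.4] median [482.1 -22.5  55.1] top n 386 [482.2 -23.1  55.1]
((481.56756591796875, -23.589475631713867), (40.16789627075195, 37.17914581298828), 79.6745376586914)
scene [305 224  33  24 487] [321.3 235.6] median [570.  -43.8  55.3] top n 480 [570.  -43.9  55.2]
((569.5821533203125, -44.07729721069336), (41.52266311645508, 37.283424377441406), 76.7191390991211)
scene [328 250  11  13  66] [333.4 256. ] median [574.3 -21.4  29.7] top n 0 
scene [262 261  37  28 629] [279.9 274.5] median [657.5 -64.4  55.3] top n 624 [657.4 -64.6  55.2]
((656.5452880859375, -65.03181457519531), (40.1212272644043, 37.15578842163086), 76.57675170898438)
scene [288 290  12  14  82] [293.7 296.3] median [662.2 -42.   30. ] top n 0
```

View pics/top.png

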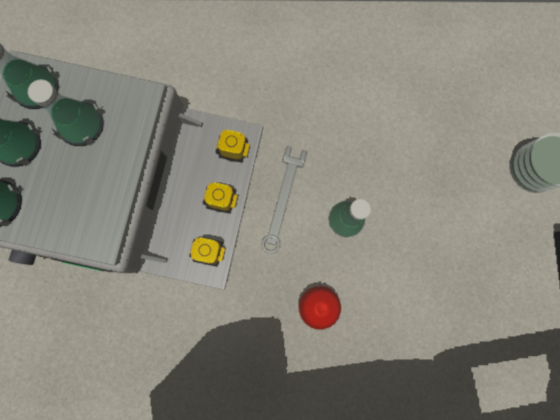

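View pics/scene.png

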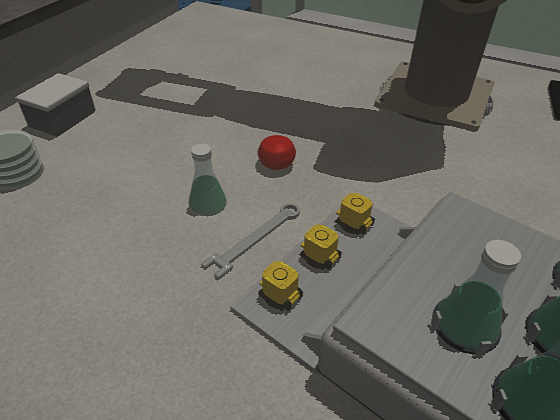

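The top view shows the bolts at (206,250), (220,196) and (232,144), with the spanner at (280,200), flask at (348,217) and tomato at (320,307). In the scene view, the caps carry the hinge on the housing side. The row's heading is -13.4°, so I want yaw 76.6. That puts tool x along shaker y and tool y along the row.

```bash
python3 -m jog '[[[0.841,-0.845,0,0,0,0,0],[0.841,-0.845,0,0,0,0,0],[0.841,-0.845,0,0,0,0,0],[0.841,-0.845,0,0,0,0,0],[0.841,-0.845,0,0,0,0,0],[0.841,-0.845,0,0,0,0,0],[0.841,-0.845,0,0,0,0,0],[0.841,-0.845,0,0,0,0,0],[0.841,-0.845,0,0,0,0,0],[0.841,-0.845,0,0,0,0,0],[0.841,-0.845,0,0,0,0,0],[0,0,0,0,0,0,0]]]' 40
python3 -m jog '[[[0,0,0,0,0,-0.0293,0],[0,0,0,0,0,-0.0293,0],[0,0,0,0,0,-0.0293,0],[0,0,0,0,0,-0.0293,0],[0,0,0,0,0,-0.0293,0],[0,0,0,0,0,-0.0293,0],[0,0,0,0,0,0,0]]]'
python3 - <<'E'
from h import *
d=np.load("top.npz");p,W=d["p"],d["W"]
h=cv2.cvtColor(p,cv2.COLOR_RGB2HSV)
print("tomato",np.median(W[(cv2.inRange(h,(0,180,80),(6,255,255))>0)],0))
print("flask",W[217,348],"cap",W[208,360],"spanner",W[160,293],W[242,270])
s=telemetry.sense();print(s["tool_pos"],s["tcp_rot"],s["ft_force"],s["joint_pos"])
E
```

```text
time: 1.6
tool_pos: [482.1, -20.7, 230.6]
tcp_rot: [-179.9, 0.0, 13.7]
ft_force: [0.0, -1.3, -0.2]
finger_gap: 0.0
time: 2.48
tool_pos: [480.8, -25.3, 231.0]
tcp_rot: [-180.0, 0.0, 76.6]
ft_force: [-0.6, 0.2, -0.6]
finger_gap: -0.1
tomato [ 386.24500053 -201.16702181   49.44223286]
flask [ 526.33336537 -247.30669378   73.02572458] cap [ 534.59980061 -258.65371877  107.87906863] spanner [ 636.2405306  -168.56451857   10.38621711] [ 494.99101579 -126.3890533     7.82128388]
[480.7887074  -25.25961956 230.9959906 ] [-1.79960583e+02  2.07421361e-02  7.65609806e+01] [-0.58043109  0.1589451  -0.56925149] [-9.09861078e+00 -1.11514190e+01  1.03521787e+02 -1.77141260e-02
  8.76705055e+01  4.34114207e+00]
```

```bash
python3 -m jog '[[[0,0,0.8,0,0,0,0],[0,0,0.8,0,0,0,0],[0,0,0.8,0,0,0,0],[0,0,0.8,0,0,0,0],[0,0,0.1,0,0,0,0],[0,0,0,0,0,0,0],[0,0,0,0,0,0,0]]]'
python3 -m jog '[[[0,0,0.08,0,0,0,0],[0,0,0.04,0,0,0,0],[0,0,0,0,0,0,0]]]'
python3 -m jog '[[[0,0,0.02,0,0,0,0],[0,0,0.02,0,0,0,0],[0,0,0,0,0,0,0]]]'
```

```text
time: 3.35
tool_pos: [482.9, -24.8, 68.5]
tcp_rot: [179.8, -0.0, 76.6]
ft_force: [0.1, -0.1, 0.3]
finger_gap: 0.1
time: 3.72
tool_pos: [481.2, -24.4, 60.2]
tcp_rot: [-180.0, 0.0, 76.7]
ft_force: [-0.0, 0.1, -0.7]
finger_gap: -0.4
time: 4.1
tool_pos: [481.2, -24.4, 58.1]
tcp_rot: [-180.0, 0.0, 76.7]
ft_force: [-0.2, 1.0, -0.6]
finger_gap: 0.3
```

```bash
for i in 1 2; do python3 -m jog '[[[0,0,0.02,0,0,0,0],[0,0,0,0,0,0,0]]]' | grep -E "pos|force"; done; python3 -m jog '[[[0,0,0.02,0,0,0,0],[0,0,0,0,0,0,0]]]'| grep -E "pos|force"
```

```text
tool_pos: [481.3, -24.4, 57.2]
ft_force: [-0.1, -0.5, -0.4]
tool_pos: [481.3, -24.4, 56.2]
ft_force: [0.3, 0.0, -0.7]
tool_pos: [481.4, -24.4, 55.4]
ft_force: [-0.4, -0.2, 1.1]
```

```bash
for i in 1 2 3; do python3 -m jog '[[[0,0,0.02,0,0,0,0],[0,0,0,0,0,0,0]]]' | grep -E "pos|force"; done
```

```text
tool_pos: [481.4, -24.4, 54.4]
ft_force: [-0.8, -0.2, 2.4]
tool_pos: [481.4, -24.5, 53.3]
ft_force: [-0.6, 0.0, 2.7]
tool_pos: [481.4, -24.5, 52.3]
ft_force: [-1.9, -0.2, 2.2]
```

```bash
for i in 1 2; do python3 -m jog '[[[0,0,0.02,0,0,0,0],[0,0,0,0,0,0,0]]]' | grep -E "pos|force"; done; python3 -m jog '[[[0,0,-0.4,0,0,0,0],[0,0,-0.3,0,0,0,0],[0,0.9,0,0,0,0,0],[0,0.9,0,0,0,0,0],[0,0,0,0,0,0,0],[0,0,0.4,0,0,0,0],[0,0,0.16,0,0,0,0],[0,0,0,0,0,0,0],[0,0,0,0,0,0,0]]]'
```

```text
tool_pos: [481.6, -24.5, 51.8]
ft_force: [-3.1, -0.5, 7.2]
tool_pos: [481.8, -24.7, 51.6]
ft_force: [-5.5, -1.0, 15.0]
time: 7.22
tool_pos: [568.0, -44.9, 56.8]
tcp_rot: [-180.0, -0.0, 76.7]
ft_force: [0.3, -0.2, -0.2]
finger_gap: -0.1
```

The near bolt gave: it sank about 4 mm at 2–3 N, then went rigid. I still have to tap the other two.

```bash
for i in 1 2 3; do python3 -m jog '[[[0,0,0.02,0,0,0,0],[0,0,0,0,0,0,0]]]' | grep -E "pos|force"; done
```

```text
tool_pos: [568.7, -45.0, 56.2]
ft_force: [0.2, -0.2, 1.1]
tool_pos: [568.9, -45.2, 55.9]
ft_force: [-3.5, -0.7, 6.5]
tool_pos: [569.0, -45.4, 55.7]
ft_force: [-7.4, -0.3, 13.3]
```

```bash
python3 -m jog '[[[0,0,-0.4,0,0,0,0],[0,0,-0.3,0,0,0,0],[0,0.9,0,0,0,0,0],[0,0.9,0,0,0,0,0],[0,0,0,0,0,0,0],[0,0,0.4,0,0,0,0],[0,0,0.2,0,0,0,0],[0,0,0,0,0,0,0],[0,0,0,0,0,0,0]]]'; for i in 1 2 3; do python3 -m jog '[[[0,0,0.02,0,0,0,0],[0,0,0,0,0,0,0]]]' | grep -E "pos|force"; done
```

```text
time: 9.1
tool_pos: [656.2, -65.7, 59.6]
tcp_rot: [180.0, -0.0, 76.7]
ft_force: [0.5, 0.1, -0.4]
finger_gap: -0.2
tool_pos: [656.7, -65.9, 58.7]
ft_force: [0.6, -0.6, 0.9]
tool_pos: [656.4, -65.9, 57.2]
ft_force: [0.4, -0.3, -0.1]
tool_pos: [656.4, -65.9, 56.2]
ft_force: [0.8, -0.1, -0.7]
```

```bash
for i in 1 2 3; do python3 -m jog '[[[0,0,0.02,0,0,0,0],[0,0,0,0,0,0,0]]]' | grep -E "pos|force"; done
```

```text
tool_pos: [656.6, -66.0, 56.0]
ft_force: [-2.5, -0.5, 5.8]
tool_pos: [656.7, -66.2, 55.8]
ft_force: [-6.1, 0.5, 10.4]
tool_pos: [656.8, -66.3, 55.7]
ft_force: [-8.0, 0.4, 15.3]
```

Middle and far are both rigid, so the near bolt is the loose one. Next I lift, return over the near bolt, tilt 56° away from the housing and half open the gripper.

```bash
python3 -m jog '[[[0,0,-0.85,0,0,0,0],[0,0,-0.85,0,0,0,0],[0,0,-0.85,0,0,0,0],[0,0,-0.85,0,0,0,0],[0,-0.9,0,0,0,0,0],[0,-0.9,0,0,0,0,0],[0,-0.9,0,0,0,0,0],[0,-0.9,0,0,0,0,0],[0,0,0,0,0,0,0]]]'
python3 -m jog '[[[0,0,0,0,0.0259,0,0.75],[0,0,0,0,0.0259,0,0.75],[0,0,0,0,0.0259,0,0.75],[0,0,0,0,0.0259,0,0.75],[0,0,0,0,0.0259,0,0.75],[0,0,0,0,0.0259,0,0.75],[0,0,0,0,0,0,0.75],[0,0,0,0,0,0,0.75]]]'
cat > plan.py <<'E'
from h import *
from scipy.spatial.transform import Rotation as Ro
np.set_printoptions(precision=2,suppress=True)
B=np.array([481.4,-23.6,10.]); a=np.radians(-13.4)
S=np.array([[np.cos(a),-np.sin(a),0],[np.sin(a),np.cos(a),0],[0,0,1]])
s=telemetry.sense(); R=Ro.from_euler("xyz",s["tcp_rot"],degrees=True).as_matrix(); t=s["tool_pos"]
print("joints",s["joint_pos"],"force",s["ft_force"],"gap",s["finger_gap"])
print("tool z in shaker",S.T@R[:,2],"y",S.T@R[:,1])
print("TCP rel bolt (shaker axes)",S.T@(t-B),"grasp",S.T@(t-19*R[:,2]-B))
G=np.array([0,-5,36.]); tgt=B+S@G+19*R[:,2]
print("to grasp: tool units",R.T@(tgt-t)/50)
h=R.T@(B+S@np.array([0,23,14.])-t); st=Ro.from_rotvec([0,np.radians(-8.5),0]).as_matrix()
print("arc step -8.5deg about y now:",(h-st@h)/50, "planned:",((lambda q:(q-st@q)/50)(R.T@(B+S@np.array([0,23,14.])-tgt))))
E
python3 plan.py
```

```text
time: 11.72
tool_pos: [478.8, -23.6, 222.8]
tcp_rot: [-179.9, -0.0, 76.7]
ft_force: [0.5, -0.3, 0.3]
finger_gap: 0.3
time: 12.72
tool_pos: [481.9, -25.0, 223.4]
tcp_rot: [180.0, -55.8, 76.7]
ft_force: [0.2, 0.4, -0.4]
finger_gap: 64.1
joints [-43.33   3.86 107.37  46.75 100.46 -34.83] force [ 0.23  0.4  -0.38] gap 64.09974152524919
tool z in shaker [-0.    0.83 -0.56] y [1. 0. 0.]
TCP rel bolt (shaker axes) [  0.77  -1.23 213.42] grasp [  0.78 -16.94 224.1 ]
to grasp: tool units [-2.98 -0.02  2.31]
arc step -8.5deg about y now: [0.36 0.   0.48] planned: [0.05 0.   0.01]
```

```bash
python3 -m jog '[[[-0.75,0,0,0,0,0,0.75],[-0.75,0,0,0,0,0,0.75],[-0.75,0,0,0,0,0,0.75],[-0.73,0,0,0,0,0,0.75],[0,-0.02,0.5,0,0,0,0.75],[0,0,0.5,0,0,0,0.75],[0,0,0.5,0,0,0,0.75],[0,0,0.4,0,0,0,0.75],[0,0,0.2,0,0,0,0.75],[0,0,0,0,0,0,0.75],[0,0,0,0,0,0,0.75]]]'
python3 plan.py; python3 - <<'E'
from h import *
p,d=grab("scene");cv2.imwrite("pics/s2.png",cv2.resize(p[120:330,220:500,::-1],None,fx=2.5,fy=2.5))
E
```

```text
time: 14.1
tool_pos: [481.6, -21.4, 41.5]
tcp_rot: [179.9, -55.9, 76.8]
ft_force: [0.0, 0.2, 0.1]
finger_gap: 64.0
joints [-43.11  22.67 108.8   46.09  86.36 -49.39] force [0.03 0.22 0.11] gap 64.01950853012555
tool z in shaker [-0.    0.83 -0.56] y [1. 0. 0.]
TCP rel bolt (shaker axes) [-0.3   2.15 31.52] grasp [ -0.29 -13.59  42.17]
to grasp: tool units [-0.01  0.01  0.21]
arc step -8.5deg about y now: [0.08 0.   0.01] planned: [0.05 0.   0.01]
```

View pics/s2.png

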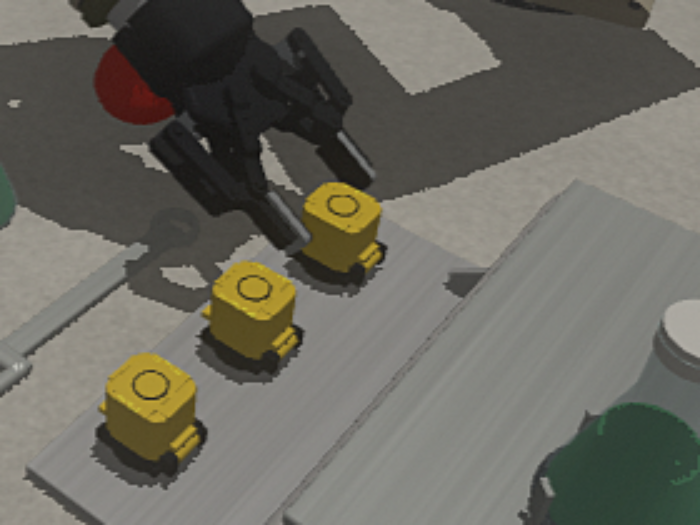

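The crop shows the open fingers at (285,220) and (350,165), either side of the near cap at (340,225) and clear of the middle cap and the spanner. Next I advance and close.

```bash
python3 -m jog '[[[0,0,0.22,0,0,0,0.75],[0,0,0.03,0,0,0,0.75],[0,0,0,0,0,0,0.35],[0,0,0,0,0,0,0.1],[0,0,0,0,0,0,0.1],[0,0,0,0,0,0,0.1],[0,0,0,0,0,0,0.1]]]' 40
python3 plan.py
```

```text
time: 15.02
tool_pos: [483.6, -10.8, 34.2]
tcp_rot: [180.0, -55.9, 76.7]
ft_force: [-1.4, -1.0, 0.9]
finger_gap: 35.2
joints [-42.09  23.12 109.35  46.79  85.17 -49.55] force [-1.44 -1.03  0.91] gap 35.18486699139481
tool z in shaker [-0.    0.83 -0.56] y [1. 0. 0.]
TCP rel bolt (shaker axes) [-0.78 12.97 24.16] grasp [-0.76 -2.77 34.8 ]
to grasp: tool units [-0.01  0.02 -0.05]
arc step -8.5deg about y now: [0.04 0.   0.01] planned: [0.05 0.   0.01]
```

```bash
python3 -m jog '[[[0.041,0,0.012,0,-0.0236,0,0.1],[0.041,0,0.012,0,-0.0236,0,0.1],[0.041,0,0.012,0,-0.0236,0,0.1],[0,0,0,0,0,0,0.1]]]'
python3 plan.py
```

```text
time: 15.52
tool_pos: [485.2, -4.7, 38.3]
tcp_rot: [179.8, -30.2, 77.0]
ft_force: [-1.8, -4.9, 1.0]
finger_gap: 35.2
joints [-28.65   4.62 115.7   30.88  71.23 -28.74] force [-1.77 -4.89  0.97] gap 35.19495229818675
tool z in shaker [-0.    0.5  -0.86] y [1.   0.01 0.  ]
TCP rel bolt (shaker axes) [-0.73 19.27 28.32] grasp [-0.73  9.7  44.73]
to grasp: tool units [-0.34  0.01  0.  ]
arc step -8.5deg about y now: [0.04 0.   0.01] planned: [ 0.04  0.   -0.04]
```

Forces are low and the cap is following, so I carry on to about 71°.

```bash
python3 -m jog '[[[0.041,0,0.012,0,-0.0236,0,0.1],[0.041,0,0.012,0,-0.0236,0,0.1],[0.041,0,0.012,0,-0.0236,0,0.1],[0.041,0,0.012,0,-0.0236,0,0.1],[0.041,0,0.012,0,-0.0236,0,0.1],[0.013,0,0.004,0,-0.008,0,0.1],[0,0,0,0,0,0,0.1],[0,0,0,0,0,0,0.1]]]'
python3 plan.py; python3 - <<'E'
from h import *
p,d=grab("scene");cv2.imwrite("pics/s3.png",cv2.resize(p[120:330,220:500,::-1],None,fx=2.5,fy=2.5))
p,d=grab("top");cv2.imwrite("pics/t3.png",p[:,:,::-1])
E
```

```text
time: 16.52
tool_pos: [487.6, 5.9, 36.3]
tcp_rot: [-180.0, 14.7, 76.7]
ft_force: [2.1, 6.1, 2.6]
finger_gap: 35.3
joints [  5.01   6.79 108.9  -14.88  69.7   24.2 ] force [2.06 6.05 2.64] gap 35.27042591766525
tool z in shaker [-0.   -0.25 -0.97] y [ 1.  0. -0.]
TCP rel bolt (shaker axes) [-0.78 30.14 26.34] grasp [-0.77 34.97 44.72]
to grasp: tool units [-0.73  0.01  0.37]
arc step -8.5deg about y now: [0.04 0.   0.01] planned: [-0.01  0.   -0.1 ]
```

View pics/s3.png

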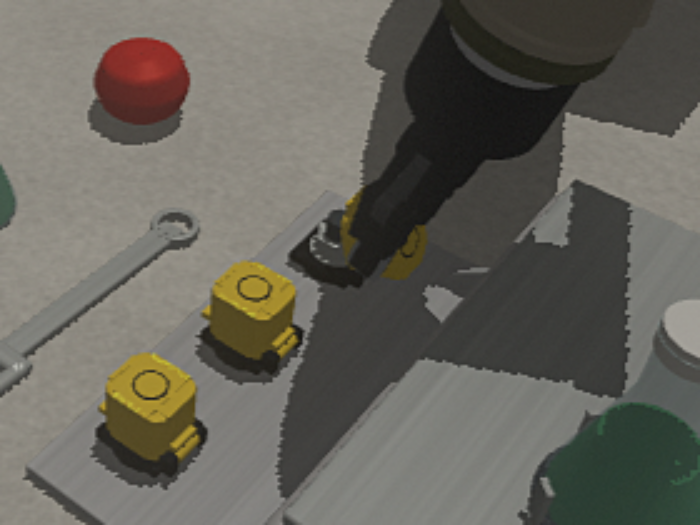

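View pics/t3.png

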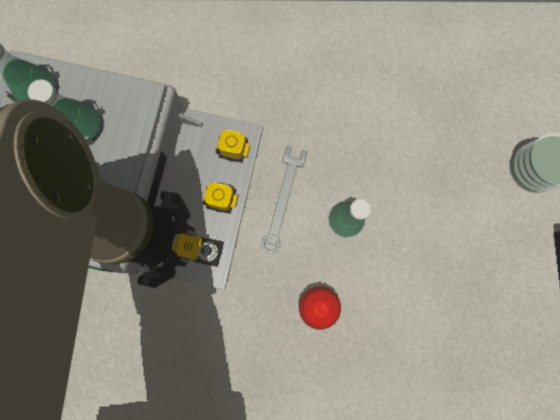

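The near cap is swung over towards the housing and the nut is bare (top view, (210,250)). The other caps, spanner, tomato and flask look unmoved. I'll check the opening angle from depth.

```bash
python3 - <<'E'
from h import *
np.set_printoptions(precision=1,suppress=True)
a=np.radians(-13.4);S=np.array([[np.cos(a),-np.sin(a),0],[np.sin(a),np.cos(a),0],[0,0,1]])
p,d=grab("top");W=(world("top",d)-[481.4,-23.6,10])@S
m=cv2.inRange(cv2.cvtColor(p,cv2.COLOR_RGB2HSV),(18,110,50),(36,255,255))
k,l,s,c=cv2.connectedComponentsWithStats(m)
for i in range(1,k):
    if s[i,4]>40:
        q=W[cv2.erode((l==i).astype(np.uint8),np.ones((3,3)))>0]; q=q[np.abs(q[:,2]-np.median(q[:,2]))<9]
        sl=np.linalg.lstsq(np.c_[q[:,1],np.ones(len(q))],q[:,2],rcond=None)[0][0]
        print(s[i],c[i],"mean",q.mean(0),"yrange",np.percentile(q[:,1],[5,95]),"slope deg",np.degrees(np.arctan(sl)))
h=cv2.cvtColor(p,cv2.COLOR_RGB2HSV);W0=world("top",d)
print("tomato",np.median(W0[cv2.inRange(h,(0,180,80),(6,255,255))>0],0),"flask",W0[217,348],W0[208,360],"spanner",W0[160,293],W0[242,270])
s=telemetry.sense();print(s["ft_force"],s["qd"],s["finger_gap"])
E
```

```text
[217 130  33  29 746] [232.6 144.4] mean [177.3  -1.1  45.9] yrange [-18.1  16. ] slope deg 1.262438170772
[204 182  34  29 732] [219.9 196.3] mean [88.1 -1.1 46.3] yrange [-18.1  16.2] slope deg 1.6821067940432408
[173 233  29  28 588] [187.2 245.7] mean [-0.5 24.6 58.6] yrange [ 9.4 39.5] slope deg 10.073334686831515
tomato [ 386.3 -201.3   49.6] flask [ 526.1 -246.9   74.9] [ 534.4 -258.4  109. ] spanner [ 637.4 -168.9    6.4] [ 495.  -126.4    7.8]
[2.  7.2 2.5] [-0.1 -0.1  0.1  0.   0.   0. ] 35.302431838199496
```

```bash
python3 -c "
from bench import job; print(job.hand_in())"
```

```text
the job is handed in; nothing more can be done
None
```

I tapped the three caps from nearest to farthest, and the near bolt is the loose one. It sank about 4 mm at 2–3 N, while the middle and far bolts were rigid. I gripped the near cap by its flat sides at 40 N, swung it open, and handed the job in at about 17 s with the cap still held.

**Opening angle:** the two checks disagreed. The tool turned about 71°, while the slope of the cap wall in the depth image gave about 80°. Both are above the required 60°.

**Grip and force:** the finger gap was steady at 35.3 mm, the arm was at rest, and the wrist force was about 8 N.

**Everything else:** the other two caps are shut, level within 2°. The tomato and flask read within about 2 mm of their first positions. For the spanner, two spots were checked: one read the same as before, the other was within 1.2 mm sideways but about 4 mm lower in depth. It looks unmoved in the picture.

The hand-in reported no verdict.

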